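# Hang the hook-on tube holder on the slotted upright

### The arm

A 6-joint arm with a two-finger parallel gripper is mounted at the origin on a cart in front of the work surface, level with it; the furniture and walls round the work are solid. World frame = base frame: x ahead of the robot, y to its left, z up, the work surface at z = 0. Lengths are in m, angles in rad, forces in N, time in s.
With the tool pointing down it reaches from about 0.25 to 0.775 m from the base axis. Payload 4 kg.
Tool frame: the origin (TCP) lies at the very end of the fingers, on their centre line; the grasp point (between the pads) lies bot.pinch_z behind it (bot.pinch_z is the distance from the TCP to the grasp point, in m); z points along the fingers, y is the line along which they close (so a half turn about z gives the same grasp; the last joint's range is limited). The gripper opens to 85 mm and grips with 20 to 120 N. Pads are 22 mm wide; open, the fingers measure 114 mm over their backs; the gripper's body (76 mm by 85 mm) begins 54 mm behind the grasp point. The pads swing forward as they close: fully open they stand 13 mm farther back than shut.
Start: joints at [-1.283, 0.087, 1.371, -0, 1.684, -0.103], TCP at [0.21, -0.509, 0.231] pointing down, gripper open.
Joint ranges: [-3.1, 3.1], [-0.76, 2.03], [0.27, 2.55], [-1.08, 4.22], [0.17, 2.65], [-2.57, 2.57]. Speed limits (rad/s): [2.79, 2.79, 3.14, 3.14, 3.14, 3.14].

### API

Orientations are given as a unit quaternion [x, y, z, w].
In Python, from workcell import sensors, vision, bot gives the robot as it stands.
- The arm moves only by the tool play_rows, never from a script. Its argument "increments" is one flat list of numbers, 4 for each row, row after row: the shift along the tool's x, y, z each as a share of 20 mm, from -1 to 1, then the turn about the tool's z as a share of 5 degrees, from -1 to 1. A call has 1 to 20 rows; each row shifts and turns the commanded pose from where the row before left it, along the tool's axes as they then stand; what a row does not reach is not made up. A row lasts 1/8 s, in which the tool goes at most 62.5 mm and 10.7 degrees, less where a joint would pass 70% of its speed; a pose out of reach is approached as far as the arm can. A call with a number of a shift or a turn outside -1 to 1 is refused whole. A call with a gripper value outside its range is refused whole. "fingers" is the closure, from 0 (fully open) to 1 (shut), set as the call begins (left out, the last holds). The fingers move at their own pace and stop on an object; "force" is the grip in N (left out, the last holds). Time passes only in rows, so rows that do not move let the fingers close. It gives the time, the measured TCP pose, the force, the opening and the grip force at its end, in the units of the state.
- sensors.state(): the state, without advancing time (a new reading comes with each control period).
- vision.snapshot(name): name is "scene" or "top" or "wrist"; returns a dict with "image" (400x640x3 uint8, red, green, blue), "depth" (400x640 float32, m along the optical axis (not along the pixel's ray), 0 where there is no reading), "fx", "fy", "cx", "cy" (pixels), "rvec" (rotation vector, rad) and "tvec" (3), from world to camera coordinates, as OpenCV has them. Camera axes: x right, y down, z forward; pixel columns grow to the right and rows downward; lengths in m; the calibration is good to about 2 mm. A picture is of the moment at which its call begins.
- bot.job_done(): hands the job in; it is judged then, once.
The state is a dict: "time": time; "joint_positions": joint angles; "qd": joint speeds; "joint_torque": joint torques, N m; "tcp_pos": TCP position; "tcp_rot": TCP orientation; "wrist_force": force on the tool from outside, world axes, zero at the start; "moment": the same for the moment, N m; "opening": opening from 0.0 (shut) to 1.0 (fully open); "gripper_force": force on a finger pad.
Only numpy, scipy, OpenCV 4.12 (cv2) and the standard library are available. Lean on these libraries where they do the work, as an engineer would, in place of code of your own. Each camera call takes 0.05 s, during which the arm holds its last target. There are 200 camera calls.

### The job

Hang the blue tube holder on the grey slotted upright: put its two hook tabs through the upper pair of slots until its back meets the panel, then lower it until the hooks are fully down on the slots' lower edges, and let go so that it hangs there level. Leave the orange holder, which has no hooks, where it stands.

Things in the scene. Friction and masses are not known exactly. Their poses are not given: they have to be found in the camera images.
- blue_holder_grip (a point): Blue plastic tube holder, 0.25 kg, standing: shelf 90 (x) by 84 (y) mm with four holes, back plate 62 high at its +x end, and in its middle a grip tongue 12 mm thick (y), 36 long (x), to be gripped across y from above. Point: middle of the tongue, 72.5 mm above the underside, 27.5 below the tongue's top. Own x points to the back, z up. Rear face of the back plate: 45 mm away along +x.
- blue_holder_hooks (a point): Midway between its two steel hook tabs, on the back plate's rear face, at the height of the tabs' undersides; from the grip point 45 mm along x, 24.5 down. Axes as the grip. The tabs, at y = +26 and -26 mm, are 8 wide, 6 thick and stick out 19 mm along +x; at their ends a slanting lip hangs down to 15 mm below the undersides, leaving a gap to the back plate of 7 mm at the root, 14 at the tip.
- upper_row (a point): Fixed grey upright: panel 124 mm wide, 4 thick, 202 high, its foot 20 mm in front; two rows of two slots 28 wide, 38 high, centres y = +26, -26. Point: front face, midway between the upper slots, at their lower edges (150 over the worktop; lower row 70 below). x points into the panel, z up. Hung, the hooks point coincides with this; to go in, carry it 16 to 30 mm higher until the back meets the panel.
- orange_holder_grip (a point): Orange holder of the same shape and size, without hook tabs, standing on the worktop; the point is in the middle of its grip tongue, 72.5 mm above its underside. Not to be moved.

How it is judged:
At the end, for the whole second after the job is handed in: The blue holder hangs by its hooks in the upper pair of slots: its grip point 35 to 60 mm in front of the panel, within 15 mm of the middle sideways, 15 to 32 mm above the slots' lower edges, upright and square to the panel within about 10 degrees, and released (x of blue_holder_grip in the frame of upper_row between -0.06 and -0.035 m and y of blue_holder_grip in the frame of upper_row between -0.015 and 0.015 m and z of blue_holder_grip in the frame of upper_row between 0.015 and 0.032 m and angle between blue_holder_grip's own z axis and vertical below 0.18 rad and angle between the x axis of blue_holder_grip and the x axis of upper_row, either way round below 0.2 rad); the robot touches nothing.
It fails at once if the orange holder is moved more than 30 mm (distance of orange_holder_grip from where it was at the start of the episode above 0.03 m).
It also fails if it takes over 38 s, if anything falls off the work surface, if the arm or the gripper's body presses on something with over 40 N, if the wrist force passes 120 N, or if a joint passes its speed limit or range.

## Working session

There is one attempt and no reset: what is moved stays moved. The work goes in short steps, Python scripts to look and compute and a tool call to move; the robot and the scene stay as the last step left them, time stands still between calls to the robot, and variables do not carry over. Pictures are saved under pics/ and viewed, at most 10 in all, crops included, and the job is handed in when it is done.

Besides the shell and the picture viewer there is one more tool, called after ">>>" as name(argument=value, ...) on one line, values as JSON. play_rows: Moves the arm, as the interface text tells. Shift numbers are shares of 20 mm and turn numbers shares of 5 degrees, none past 1 either way. Its arguments: {"type":"object","properties":{"increments":{"type":"array","items":{"type":"number"}},"fingers":{"type":"number"},"force":{"type":"number"}},"required":["increments"]}

```bash
mkdir -p pics
cat > h.py <<'E'
import numpy as np, cv2
from workcell import sensors, vision, bot
def snap(n,save=None):
    s=vision.snapshot(n)
    if save: cv2.imwrite('pics/'+save,s['image'][:,:,::-1])
    R=cv2.Rodrigues(np.array(s['rvec'],float))[0]; t=np.array(s['tvec'],float).ravel()
    v,u=np.mgrid[:400,:640]; d=s['depth']
    P=np.stack([(u-s['cx'])/s['fx']*d,(v-s['cy'])/s['fy']*d,d],-1)
    s['W']=(P-t)@R; s['hsv']=cv2.cvtColor(s['image'],cv2.COLOR_RGB2HSV); s['R']=R; s['t']=t
    return s
E
python3 - <<'E'
from h import *
print(bot.pinch_z, sensors.state())
a=snap('scene','s1.png'); b=snap('top','t1.png')
cv2.imwrite('pics/both.png',cv2.resize(np.vstack([a['image'],b['image']])[:,:,::-1],(480,600)))
for n,s in (('scene',a),('top',b)):
    print(n,'cam',-s['R'].T@s['t'],s['fx'])
    for c,lo,hi in (('blue',95,125),('orange',5,20)):
        h=s['hsv']; m=(h[...,0]>=lo)&(h[...,0]<=hi)&(h[...,1]>120)&(h[...,2]>50)&(s['depth']>0)
        w=s['W'][m]; print(c,m.sum(),np.percentile(w,[1,50,99],axis=0).round(3).tolist() if m.sum() else '')
E
```

```text
0.0187 {'time': 0.0, 'joint_positions': array([-1.28309003e+00,  8.79714241e-02,  1.37227640e+00,  1.18232735e-06,
        1.68360840e+00, -1.03064252e-01]), 'qd': array([-0.00155081, -0.00027545, -0.00118706, -0.00212466, -0.00018062,
       -0.00096567]), 'joint_torque': array([ 3.10690166e-04, -3.51869738e+01, -3.13268995e+01,  9.25019634e-06,
        1.08751797e-02, -1.32370437e-05]), 'tcp_pos': array([ 0.20936561, -0.50804553,  0.23011892]), 'tcp_rot': array([ 9.80972302e-01,  1.94144433e-01, -1.03754151e-04, -1.12701880e-03]), 'wrist_force': array([0.24772762, 0.45400054, 0.29077839]), 'moment': array([ 0.00157685, -0.00138743, -0.01516861]), 'gripper_force': 0.0, 'opening': 0.9979081330015738}
scene cam [0.19096952 0.75413269 0.90779029] 515.1282380936971
blue 3459 [[0.457, 0.146, 0.005], [0.509, 0.217, 0.048], [0.948, 0.583, 0.179]]
orange 2201 [[0.472, 0.086, 0.005], [0.524, 0.355, 0.02], [0.928, 0.394, 0.112]]
top cam [0.46322192 0.18658704 1.14739032] 468.55830755690744
blue 1127 [[0.454, 0.139, 0.004], [0.505, 0.183, 0.01], [0.927, 0.502, 0.18]]
orange 924 [[0.47, 0.302, 0.004], [0.516, 0.343, 0.01], [0.562, 0.391, 0.103]]
```

View pics/s1.png

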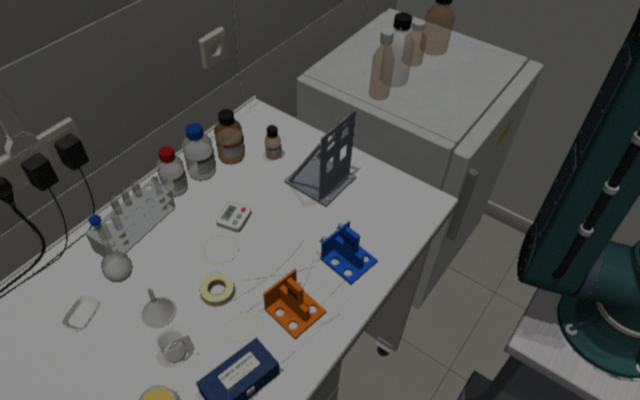

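View pics/t1.png

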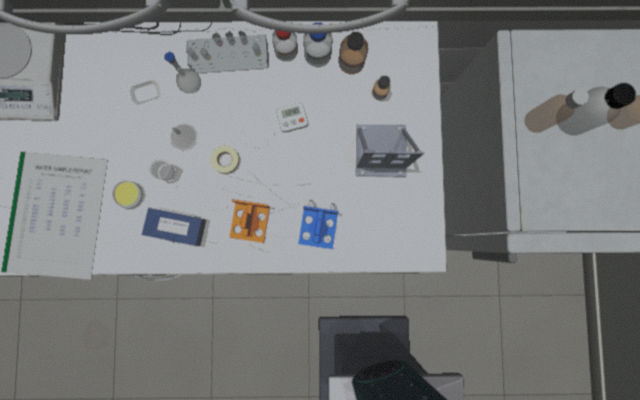

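The scene and top views show the blue holder at top-pixel (320,227) with its hooks toward +x. The orange holder is at (250,221), left of it. The upright's slotted panel is at about (388,158), facing the robot. Next I'll measure the poses from depth.

Run:
```python
from h import *
for n in('top','scene'):
    s=snap(n); h=s['hsv']; W=s['W']; ok=s['depth']>0
    box=lambda x0,x1,y0,y1,z0,z1: ok&(W[...,0]>x0)&(W[...,0]<x1)&(W[...,1]>y0)&(W[...,1]<y1)&(W[...,2]>z0)&(W[...,2]<z1)
    blue=(h[...,0]>=95)&(h[...,0]<=125)&(h[...,1]>120)
    print('==',n)
    for nm,z0,z1 in(('all',-.01,.15),('shelf',.0,.03),('tongue',.088,.115)):
        w=W[blue&box(.4,.65,.09,.26,z0,z1)]
        if len(w)<5: continue
        r=cv2.minAreaRect((w[:,:2]*1000).astype(np.float32)); print(nm,len(w),np.round(r[0],1),np.round(r[1],1),round(r[2],2),'zmed',np.median(w[:,2]).round(4))
    # panel
    w=W[box(.5,.9,-.15,.15,.03,.23)]
    print('panel',len(w),np.percentile(w,[1,50,99],axis=0).round(3).tolist())
    # RANSAC vertical-plane
    rng=np.random.default_rng(0);best=0
    for _ in range(500):
        a,b=w[rng.choice(len(w),2,False),:2]; d=b-a
        if np.linalg.norm(d)<.03: continue
        nn=np.array([d[1],-d[0]])/np.linalg.norm(d); i=abs((w[:,:2]-a)@nn)<.004
        if i.sum()>best: best=i.sum(); I=i
    q=w[I]; c=q[:,:2].mean(0); _,_,V=np.linalg.svd(q[:,:2]-c); d=V[0]*np.sign(V[0][1]); p=(q[:,:2]-c)@d
    print('inl',best,'c',c.round(4),'dir',d.round(4),'ang',np.degrees(np.arctan2(-d[0],d[1])).round(2),'ext',np.percentile(p,[0,1,99,100]).round(4),'mid',(c+d*(p.min()+p.max())/2).round(4),'z',np.percentile(q[:,2],[1,99]).round(4))
    im=s['image'][:,:,::-1]
    if n=='top': c1=im[110:260,290:440]
    else: c1=im[100:290,270:400]
    cv2.imwrite(f'pics/c_{n}.png',cv2.resize(c1,None,fx=3,fy=3,interpolation=cv2.INTER_CUBIC))
```

```text
== top
all 1011 [498.3 181.3] [81.6 87.4] 81.01 zmed 0.0098
shelf 751 [496.  181.7] [81.6 82.8] 80.99 zmed 0.0088
tongue 84 [497.4 182.2] [11.8 35.6] 80.07 zmed 0.1001
panel 1829 [[0.535, -0.034, 0.031], [0.669, 0.042, 0.093], [0.9, 0.146, 0.204]]
inl 825 c [0.644  0.0257] dir [0.0228 0.9997] ang -1.3 ext [-0.062  -0.0602  0.0612  0.0617] mid [0.644  0.0256] z [0.0318 0.2049]
== scene
all 1717 [516.7 176.4] [ 94.6 125.6] 79.61 zmed 0.0244
shelf 935 [499.2 183.2] [87.9 87.4] 81.14 zmed 0.0088
tongue 123 [500.1 184.1] [12.6 36. ] 81.8 zmed 0.0982
panel 2725 [[0.554, -0.033, 0.031], [0.648, 0.043, 0.091], [0.899, 0.137, 0.203]]
inl 1606 c [0.6472 0.0304] dir [0.0236 0.9997] ang -1.35 ext [-0.0669 -0.0641  0.0584  0.0607] mid [0.6471 0.0273] z [0.031  0.2035]
```

View pics/c_top.png

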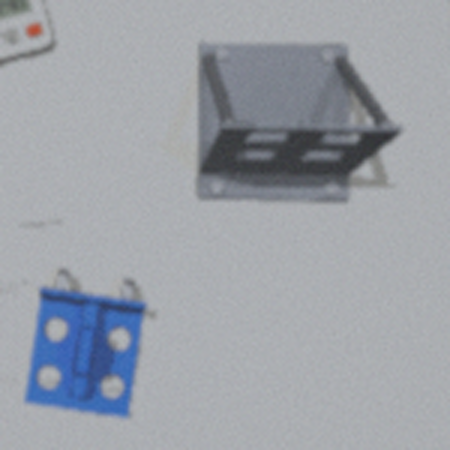

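View pics/c_scene.png

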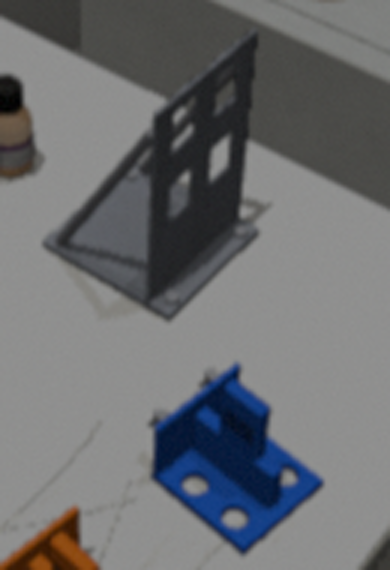

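The crops show the slots of the upright (two rows, vertical panel) and the blue holder with its hooks at the far side, yawed by about −9°. So blue grip ≈ (0.498, 0.1825) with yaw −9°. Panel front ≈ (0.645, 0.0265) with yaw −1.3°.

>>> play_rows(increments=[0,-1,0,0.9,0,-1,0,0.9,0,-1,0,0.9,0,-1,0,0.9,0,-1,0,0.9,0,-1,0,0.9,0,-1,0,0.9,0.35,-1,0,0,0.35,-1,0,0,0.35,-1,0,0,0.35,-1,0,0,0.35,-1,0,0,0.35,-1,0,0,0.35,-1,0,0,0.35,-1,0,0,0.35,-1,0,0,0.35,-1,0,0,0.35,-1,0,0,0.35,-1,0,0,0.35,-1,0,0], fingers=0)

```text
time: 2.7
tcp_pos: [0.3193, -0.1289, 0.2312]
tcp_rot: [0.997, -0.079, -0.0, 0.0]
wrist_force: [-0.8, 0.0, -0.2]
opening: 0.997
gripper_force: 0.0
```

```bash
cat >> h.py <<'E'
def togo(x,y,z,yaw):
    s=sensors.state(); from scipy.spatial.transform import Rotation as Ro
    M=Ro.from_quat(s['tcp_rot']).as_matrix(); psi=np.degrees(np.arctan2(M[1,0],M[0,0]))
    print('t',round(s['time'],2),'tcp',s['tcp_pos'].round(4),'yaw',psi.round(2),'open',round(s['opening'],3),'gf',round(s['gripper_force'],1),'F',s['wrist_force'].round(1))
    print('togo rows',((np.array([x,y,z])-s['tcp_pos'])@M/.02).round(2),'turn',round(-(yaw-psi)/5,2),'zaxis',M[:,2].round(4),'q',s['joint_positions'].round(2))
E
python3 -c "
from h import *
togo(.498,.1825,.16,-9)"
```

```text
t 2.7 tcp [ 0.3193 -0.1289  0.2312] yaw -9.11 open 0.997 gf 0.0 F [-0.8  0.  -0.2]
togo rows [  6.36 -16.79   3.56] turn -0.02 zaxis [-1.e-04 -1.e-04 -1.e+00] q [-0.55 -0.39  1.78 -0.    1.75  1.18]
```

>>> play_rows(increments=[0.37,-0.99,0.2,0,0.37,-0.99,0.2,0,0.37,-0.99,0.2,0,0.37,-0.99,0.2,0,0.37,-0.99,0.2,0,0.37,-0.99,0.2,0,0.37,-0.99,0.2,0,0.37,-0.99,0.2,0,0.37,-0.99,0.2,0,0.37,-0.99,0.2,0,0.37,-0.99,0.2,0,0.37,-0.99,0.2,0,0.37,-0.99,0.2,0,0.37,-0.99,0.2,0,0.37,-0.99,0.2,0,0.37,-0.99,0.2,0,0.4,-0.8,0,0,0,0,0,0])

```text
time: 4.95
tcp_pos: [0.4973, 0.1799, 0.1671]
tcp_rot: [0.997, -0.079, -0.0, 0.0]
wrist_force: [0.4, -0.9, -0.2]
opening: 0.999
gripper_force: 0.0
```

Run:
```python
from h import *
togo(.498,.1825,.0538,-9)
s=snap('wrist','w1.png'); h=s['hsv'];W=s['W']
m=(h[...,0]>=95)&(h[...,0]<=125)&(h[...,1]>120)&(s['depth']>0)
for z0,z1 in((.09,.112),(0,.03)):
    w=W[m&(W[...,2]>z0)&(W[...,2]<z1)]
    if len(w)>5:
        r=cv2.minAreaRect((w[:,:2]*1000).astype(np.float32)); print(len(w),np.round(r[0],1),np.round(r[1],1),round(r[2],2),np.median(w[:,2]))
```

```text
t 4.95 tcp [0.4973 0.1799 0.1671] yaw -9.03 open 0.999 gf 0.0 F [ 0.4 -0.9 -0.2]
togo rows [ 0.02 -0.14  5.67] turn -0.01 zaxis [-3.e-04 -3.e-04 -1.e+00] q [ 0.24  0.06  1.53 -0.    1.55  1.97]
943 [501.4 182.5] [11.6 34.2] 80.49 0.10006690791656207
5071 [508.  301.8] [326.8  94.6] 86.0 0.008439438561563432
```

View pics/w1.png

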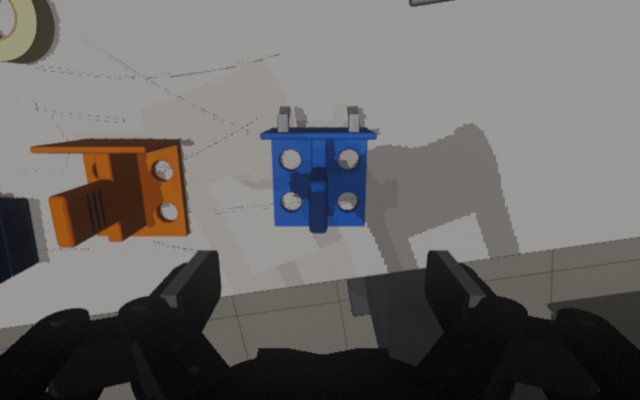

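The wrist view shows the tongue at (318,205) centred between the fingers and square to them, with the hooks at (284,118) and (352,118). Descending and gripping.

>>> play_rows(increments=[0.1,-0.13,0.9,0.1,0,0,0.95,0,0,0,0.95,0,0,0,0.95,0,0,0,0.95,0,0,0,0.95,0,0,0,0,0,0,0,0,0])

```text
time: 6.0
tcp_pos: [0.4991, 0.1809, 0.0545]
tcp_rot: [0.996, -0.084, 0.0, 0.0]
wrist_force: [0.0, 0.4, -0.3]
opening: 1.0
gripper_force: 0.0
```

>>> play_rows(increments=[0,0,0,0,0,0,0,0,0,0,0,0,0,0,0,0,0,0,0,0,0,0,0,0,0,0,0,0,0,0,0,0], fingers=1, force=60)

```text
time: 7.0
tcp_pos: [0.4991, 0.1814, 0.0543]
tcp_rot: [0.996, -0.084, 0.0, -0.0]
wrist_force: [-0.2, 1.1, 0.6]
opening: 0.132
gripper_force: 59.9
```

>>> play_rows(increments=[0,0,-0.5,0,0,0,-1,0,0,0,-1,0,0,0,-1,0,0,0,-1,0,0,0,-1,0,0,0,-1,0,0,0,0,0,0,0,0,0])

```text
time: 8.12
tcp_pos: [0.4985, 0.1809, 0.1833]
tcp_rot: [0.996, -0.084, -0.001, 0.0]
wrist_force: [-0.2, -1.0, -3.1]
opening: 0.133
gripper_force: 59.6
```

Run:
```python
from h import *
togo(.55,.0285,.178,-1.3)
s=snap('wrist','w2.png')
s=snap('scene')
cv2.imwrite('pics/s2.png',cv2.resize(s['image'][60:290,230:430,::-1],None,fx=2.5,fy=2.5,interpolation=cv2.INTER_CUBIC))
```

```text
t 8.12 tcp [0.4985 0.1809 0.1833] yaw -9.62 open 0.133 gf 59.6 F [-0.2 -1.  -3.1]
togo rows [3.81 7.08 0.26] turn -1.66 zaxis [-1.8e-03 -7.0e-04 -1.0e+00] q [ 0.24  0.06  1.5  -0.    1.59  1.98]
```

View pics/w2.png

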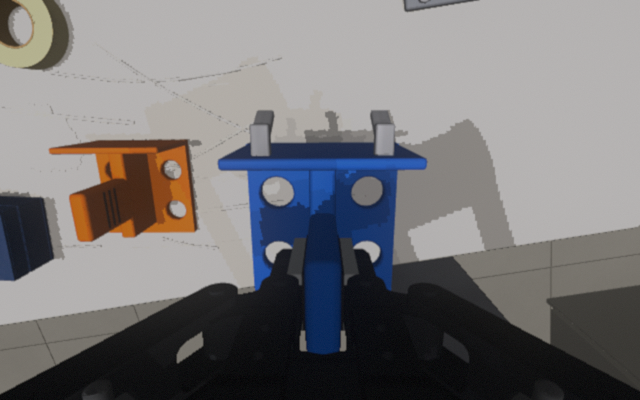

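The holder sits squarely in the fingers, with its hooks at (262,130) and (382,130). Next I'll carry it to a standoff in front of the panel.

>>> play_rows(increments=[0,0.8,0,-0.83,0,0.8,0,-0.83,0.4,0.85,0,0,0.4,0.85,0,0,0.4,0.85,0,0,0.4,0.85,0,0,0.5,0.85,0.1,0,0.5,0.85,0.1,0,0.4,0.8,0,0,0,0,0,0,0,0,0,0])

```text
time: 9.6
tcp_pos: [0.552, 0.0305, 0.1803]
tcp_rot: [1.0, -0.011, -0.0, -0.0]
wrist_force: [-1.2, 0.5, -2.5]
opening: 0.132
gripper_force: 59.5
```

Run:
```python
from h import *
togo(.555,.0287,.1788,-1.3)
def line(q,lab):
    rng=np.random.default_rng(0);best=0
    w=q
    for _ in range(400):
        a,b=w[rng.choice(len(w),2,False),:2]; d=b-a
        if np.linalg.norm(d)<.02: continue
        nn=np.array([d[1],-d[0]])/np.linalg.norm(d); i=abs((w[:,:2]-a)@nn)<.003
        if i.sum()>best: best=i.sum(); I=i
    q=w[I]; c=q[:,:2].mean(0); d=np.linalg.svd(q[:,:2]-c)[2][0]; d=d*np.sign(d[1]); p=(q[:,:2]-c)@d
    print(lab,len(w),best,'ang',np.degrees(np.arctan2(-d[0],d[1])).round(2),'mid',(c+d*(p.min()+p.max())/2).round(4),'len',np.ptp(p).round(4),'z',q[:,2].min().round(4),q[:,2].max().round(4))
for n in('wrist','top','scene'):
    s=snap(n,n+'3.png'); h=s['hsv'];W=s['W']; ok=s['depth']>0
    blue=(h[...,0]>=95)&(h[...,0]<=125)&(h[...,1]>120)&ok&(W[...,2]>.1)&(W[...,0]<.7)&(W[...,0]>.45)&(abs(W[...,1]-.03)<.1)
    print(n)
    w=W[blue]; print(len(w), np.percentile(w,[1,50,99],axis=0).round(4).tolist() if len(w) else '')
    w=W[blue&(W[...,0]>.588)]
    if len(w)>20: line(w,'back')
    g=ok&~blue&(abs(W[...,0]-.65)<.03)&(abs(W[...,1]-.03)<.08)&(W[...,2]>.05)&(W[...,2]<.215)
    w=W[g]
    if len(w)>50: line(w,'panel')
```

```text
t 9.6 tcp [0.552  0.0305 0.1803] yaw -1.3 open 0.132 gf 59.5 F [-1.2  0.5 -2.5]
togo rows [0.15 0.09 0.08] turn -0.0 zaxis [-3.e-04  6.e-04 -1.e+00] q [-0.05  0.11  1.45  0.    1.58  1.55]
wrist
18655 [[0.518, -0.0099, 0.1323], [0.5679, 0.0304, 0.1739], [0.5983, 0.0718, 0.2653]]
back 4268 4102 ang -0.92 mid [0.5966 0.0298] len 0.0833 z 0.1308 0.1906
panel 18187 18138 ang -1.32 mid [0.6471 0.0259] len 0.1242 z 0.05 0.2048
top
361 [[0.4983, -0.0091, 0.1313], [0.5384, 0.0565, 0.1354], [0.5946, 0.0897, 0.5358]]
back 60 51 ang -5.79 mid [0.5912 0.0567] len 0.0271 z 0.1316 0.192
panel 391 316 ang -0.81 mid [0.6448 0.0572] len 0.0609 z 0.0506 0.206
scene
1675 [[0.5079, -0.0083, 0.1305], [0.5534, 0.039, 0.1515], [0.5979, 0.0892, 0.4799]]
back 358 303 ang -1.77 mid [0.5934 0.0357] len 0.0783 z 0.1271 0.1908
panel 1413 1284 ang -1.3 mid [0.6471 0.027 ] len 0.127 z 0.05 0.2071
```

View pics/wrist3.png

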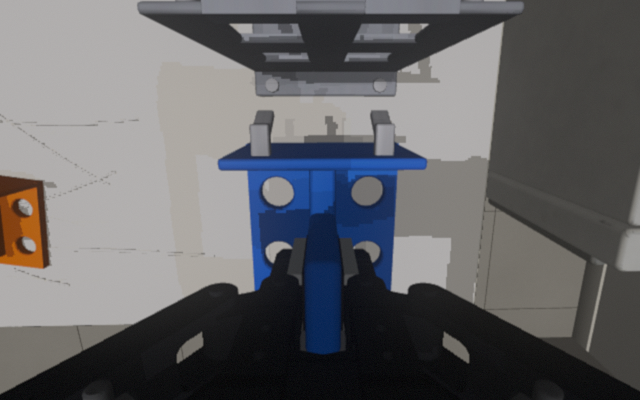

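The wrist view shows the hooks (262,135) and (382,135) in line with the slots, and the panel about 49 mm ahead of the back plate. The height is 24 mm over the slot edges. Advancing.

>>> play_rows(increments=[0.3,0.13,0,0,0.5,0,0,0,0.5,0,0,0,0.5,0,0,0,0.3,0,0,0,0.1,0,0,0,0,0,0,0,0,0,0,0])

```text
time: 10.75
tcp_pos: [0.5958, 0.0266, 0.1803]
tcp_rot: [1.0, -0.011, -0.0, 0.0]
wrist_force: [-0.0, -0.4, -3.3]
opening: 0.136
gripper_force: 59.5
```

Run:
```python
from h import *
togo(.600,.0277,.1783,-1.3)
s=snap('wrist','w4.png')
s=snap('scene')
cv2.imwrite('pics/s4.png',cv2.resize(s['image'][90:240,260:400,::-1],None,fx=4,fy=4,interpolation=cv2.INTER_CUBIC))
```

```text
t 10.75 tcp [0.5958 0.0266 0.1803] yaw -1.31 open 0.136 gf 59.5 F [-0.  -0.4 -3.3]
togo rows [ 0.21 -0.06  0.1 ] turn -0.0 zaxis [-1.e-04 -1.e-04 -1.e+00] q [-0.05  0.21  1.34 -0.    1.6   1.54]
```

View pics/w4.png

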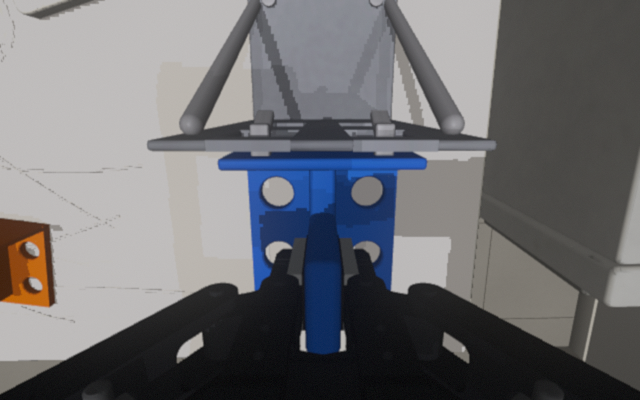

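The hooks have passed into the slots; their tips are visible behind the panel at (262,122) and (382,122). A small gap remains, so I'll creep forward.

>>> play_rows(increments=[0.1,0,0,0,0.05,0,0,0,0,0,0,0])

```text
time: 11.22
tcp_pos: [0.5991, 0.0265, 0.1803]
tcp_rot: [1.0, -0.011, 0.0, 0.0]
wrist_force: [0.0, -0.5, -3.2]
opening: 0.131
gripper_force: 59.5
```

>>> play_rows(increments=[0.05,0,0,0,0,0,0,0])

```text
time: 11.48
tcp_pos: [0.6001, 0.0265, 0.1803]
tcp_rot: [1.0, -0.011, 0.0, 0.0]
wrist_force: [-0.2, 0.4, -2.3]
opening: 0.133
gripper_force: 59.5
```

>>> play_rows(increments=[0.05,0,0,0,0,0,0,0])

```text
time: 11.72
tcp_pos: [0.6004, 0.0265, 0.1802]
tcp_rot: [1.0, -0.011, -0.001, 0.0]
wrist_force: [-2.8, 0.3, -1.0]
opening: 0.134
gripper_force: 59.7
```

Contact at x≈0.600. I'll back off slightly and lower.

>>> play_rows(increments=[-0.05,0,0,0,0,0,0.2,0,0,0,0.2,0,0,0,0.2,0,0,0,0.2,0,0,0,0.15,0,0,0,0,0])

```text
time: 12.6
tcp_pos: [0.5999, 0.0265, 0.1608]
tcp_rot: [1.0, -0.011, -0.0, 0.0]
wrist_force: [-0.1, -0.2, -3.1]
opening: 0.134
gripper_force: 59.6
```

>>> play_rows(increments=[0,0,0.1,0,0,0,0.05,0,0,0,0,0])

```text
time: 12.98
tcp_pos: [0.6, 0.0265, 0.1582]
tcp_rot: [1.0, -0.011, -0.0, 0.0]
wrist_force: [-0.2, -0.2, -2.4]
opening: 0.133
gripper_force: 59.6
```

>>> play_rows(increments=[0,0,0.05,0,0,0,0.05,0,0,0,0,0])

```text
time: 13.35
tcp_pos: [0.6001, 0.0265, 0.1564]
tcp_rot: [1.0, -0.011, 0.0, 0.0]
wrist_force: [0.4, -0.2, -2.0]
opening: 0.134
gripper_force: 59.6
```

>>> play_rows(increments=[0,0,0.05,0,0,0,0,0,0,0,0,0])

```text
time: 13.72
tcp_pos: [0.6002, 0.0265, 0.1561]
tcp_rot: [1.0, -0.011, 0.0, 0.0]
wrist_force: [-3.4, 0.3, 2.9]
opening: 0.134
gripper_force: 60.4
```

>>> play_rows(increments=[0,0,0.05,0,0,0,0,0,0,0,0,0])

```text
time: 14.1
tcp_pos: [0.6002, 0.0265, 0.156]
tcp_rot: [1.0, -0.011, 0.001, 0.0]
wrist_force: [-3.5, -0.7, 5.7]
opening: 0.134
gripper_force: 61.0
```

It seated at the predicted height, and the force turned upward. Releasing and withdrawing upward.

>>> play_rows(increments=[0,0,0,0,0,0,0,0,0,0,0,0,0,0,0,0,0,0,0,0,0,0,0,0], fingers=0.3)

```text
time: 14.85
tcp_pos: [0.6001, 0.0265, 0.1543]
tcp_rot: [1.0, -0.011, 0.0, 0.0]
wrist_force: [0.4, 0.1, 0.4]
opening: 0.698
gripper_force: 0.0
```

>>> play_rows(increments=[0,0,-0.5,0,0,0,-0.8,0,0,0,-1,0,0,0,-1,0,0,0,-1,0,0,0,-1,0,0,0,-1,0,0,0,0,0,0,0,0,0,0,0,0,0])

```text
time: 16.1
tcp_pos: [0.5996, 0.0265, 0.2791]
tcp_rot: [1.0, -0.011, -0.001, -0.0]
wrist_force: [0.6, -0.7, -0.0]
opening: 0.702
gripper_force: 0.0
```

Run:
```python
from h import *
togo(.600,.0277,.3,-1.3)
s=snap('wrist'); h=s['hsv'];W=s['W']
m=(h[...,0]>=95)&(h[...,0]<=125)&(h[...,1]>120)&(s['depth']>0)&(abs(W[...,1]-.03)<.07)&(abs(W[...,0]-.6)<.06)
for z0,z1 in((.19,.22),(.09,.125)):
    w=W[m&(W[...,2]>z0)&(W[...,2]<z1)]
    if len(w)>5:
        r=cv2.minAreaRect((w[:,:2]*1000).astype(np.float32)); A=np.c_[w[:,:2],np.ones(len(w))]
        print(len(w),np.round(r[0],1),np.round(r[1],1),round(r[2],2),np.median(w[:,2]),'slope',np.linalg.lstsq(A,w[:,2],rcond=None)[0][:2])
a=s['image'][:,:,::-1]; b=snap('scene')['image'][90:240,260:400,::-1]
cv2.imwrite('pics/fin.png',np.hstack([cv2.resize(a[:,150:520],(370,400)),cv2.resize(b,(373,400),interpolation=cv2.INTER_CUBIC)]))
```

```text
t 16.1 tcp [0.5996 0.0265 0.2791] yaw -1.31 open 0.702 gf 0.0 F [ 0.6 -0.7 -0. ]
togo rows [ 0.01 -0.06 -1.05] turn -0.0 zaxis [-0.0022  0.     -1.    ] q [-0.05  0.2   1.15 -0.    1.79  1.54]
808 [595.2  26.9] [11.7 34.4] 88.49 0.19802923863267763 slope [ 0.0006744  -0.01509946]
4096 [593.1  26.8] [83.3 73.6] 88.59 0.10615151600489889 slope [ 0.07923198 -0.00244274]
```

View pics/fin.png

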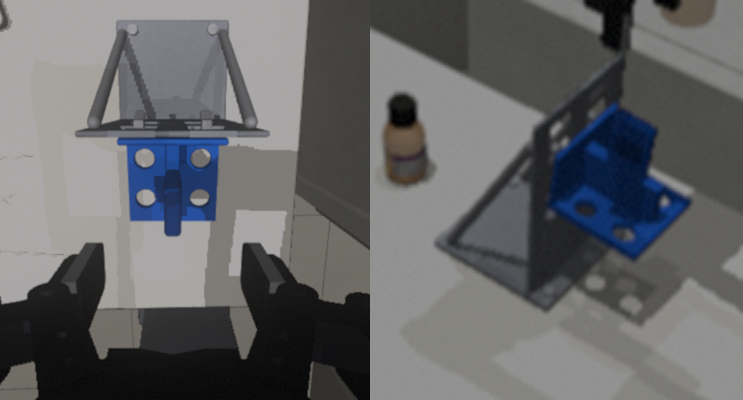

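The holder hangs in the upper slots, with its hooks visible behind the panel at (138,122) and (207,122). I'll check once for steadiness and tilt, then hand in.

Run:
```python
from h import *
for n in('wrist','wrist','scene'):
    s=snap(n); h=s['hsv'];W=s['W']
    m=(h[...,0]>=95)&(h[...,0]<=125)&(h[...,1]>120)&(s['depth']>0)&(abs(W[...,1]-.03)<.07)&(abs(W[...,0]-.6)<.06)
    w=W[m&(W[...,2]>.185)&(W[...,2]<.22)]; f=W[m&(W[...,2]<.13)&(W[...,2]>.09)]
    q=[np.median(f[abs(f[:,0]-x)<.006,2]).round(4) for x in(.565,.58,.595,.61,.625)]
    print(n,w.mean(0).round(4),'shelf z at x .565...625',q)
print(bot.job_done())
```

```text
wrist [0.5975 0.0271 0.1974] shelf z at x .565...625 [np.float64(0.1038), np.float64(0.105), np.float64(0.1062), np.float64(0.1072), np.float64(0.1086)]
wrist [0.5975 0.0271 0.1974] shelf z at x .565...625 [np.float64(0.1038), np.float64(0.1049), np.float64(0.1062), np.float64(0.1072), np.float64(0.1086)]
scene [0.5935 0.0306 0.1945] shelf z at x .565...625 [np.float64(0.1036), np.float64(0.1063), np.float64(0.107), np.float64(0.1079), np.float64(0.1093)]
the job is handed in; nothing more can be done
None
```

The blue holder hangs released and steady by both hooks in the upper slots, tilted about 4.5° forward (limit about 10°), orange never approached; handed in at about 16 s, with no verdict returned.

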